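# Put the tile tray away under the drawers

### The arm

A 6-joint arm with a two-finger parallel gripper is mounted at the origin on the work surface. World frame = base frame: x ahead of the robot, y to its left, z up, the work surface at z = 0. Lengths are in m, angles in rad, forces in N, time in s.
With the tool pointing down it reaches from about 0.25 to 0.775 m from the base axis. Payload 4 kg.
Tool frame: the origin (TCP) lies midway between the tips of the shut fingers; the grasp point (between the pads) lies 19 mm behind it; z points along the fingers, y is the direction in which the jaws open and shut (so a half turn about z gives the same grasp; the last joint's range is limited). The gripper opens to 85 mm and grips with 20 to 120 N. Pads are 22 mm wide; open, the fingers measure 114 mm over their backs; the gripper's body (76 mm by 85 mm) begins 54 mm behind the grasp point. The pads swing forward as they close: fully open they stand 13 mm farther back than shut.
Start: joints at [-1.231, 0.087, 1.371, -0, 1.684, -0.103], TCP at [0.236, -0.497, 0.231] pointing down, gripper open.
Joint ranges: [-3.1, 3.1], [-0.76, 2.03], [0.27, 2.55], [-1.08, 4.22], [0.17, 2.65], [-2.57, 2.57]. Speed limits (rad/s): [2.79, 2.79, 3.14, 3.14, 3.14, 3.14].

### API

Orientations are given as a rotation vector (axis times angle).
In Python, from rig import ctrl, eyes gives the robot as it stands.
- The arm moves only by the tool step_arm, never from a script. Its argument "deltas" is a list of rows, each a list of 7 numbers: the turn, a rotation vector about the tool's x, y, z in degrees, then the shift along the tool's x, y, z in cm, then the finger opening in cm, from 0 to 8.54. A call has 1 to 12 rows; each row is the pose to reach, as a shift and turn from the pose measured when the call began, along the tool's axes at that moment; what a row does not reach only later rows make up. A row lasts 1/8 s, in which the tool goes at most 62.5 mm and 10.7 degrees, less where a joint would pass 70% of its speed; a pose out of reach is approached as far as the arm can. A call with a gripper value outside its range is refused whole. The fingers move at their own pace and stop on an object; "force" is the grip in N (left out, the last holds). Time passes only in rows, so rows that repeat a pose let the fingers close. It gives the time, the measured TCP pose, the force and the opening at its end, in the units of the state.
- ctrl.sense(): the state, without advancing time (a new reading comes with each control period).
- eyes.read_camera(name): name is "scene" or "top" or "wrist"; returns a dict with "img" (400x640x3 uint8, blue, green, red), "vertical_fov" (degrees; the focal length in pixels is half the picture's height over the tangent of half this angle, whatever the lens; pixels are square), "cx", "cy" (the principal point, pixels), "pose" (4x4, takes a point from camera to world coordinates). Camera axes: x right, y down, z forward; pixel columns grow to the right and rows downward; lengths in m; the calibration is good to about 2 mm. The wrist camera is an equidistant fisheye: a pixel r from the principal point sees the ray r / f radians off the axis. A picture is of the moment at which its call begins. There is no depth.
- ctrl.close_job(): hands the job in, once; it reports no verdict.
The state is a dict: "clock": time; "joint_positions": joint angles; "joint_vel": joint speeds; "effort": joint torques, N m; "eef_pos": TCP position; "tool_rot": TCP orientation; "force": force on the tool from outside, world axes, zero at the start; "wrist_torque": the same for the moment, N m; "grip_width": opening from 0.0 (shut) to 1.0 (fully open).
Only numpy, scipy, OpenCV 4.12 (cv2) and the standard library are available. Lean on these libraries where they do the work, as an engineer would, in place of code of your own. Each camera call takes 0.05 s, during which the arm holds its last target.

### The job

Put the stray mosaic tile that lies on the table into the open wooden tray, then pick the tray up by its handle and carry it level, spilling nothing, to the drawer rack. Stand it squarely on the rack's base board, midway between the side cheeks and in under the drawers until its far wall is no more than 3 cm from the stop strip, and let go; leave the other things on the table where they are.

Things in the scene. Friction and masses are not known exactly. Their poses are not given: they have to be found in the camera images.
- tote: Open plywood tray, 170 mm long (its x) by 150 mm wide (its y), 0.3 kg; walls 20 mm high and 6 mm thick, floor 6 mm thick. A divider 10 mm thick, 20 mm high, along x through the middle leaves two compartments 158 x 64 mm, centred at y = +-37 mm. An upright handle stands on the divider. Origin: centre of the underside, z up. Either end may go into the rack first.
- tote_handle (a point): Centre of the tray's handle, 74 mm above the tray's underside, over its centre: an upright plywood board 50 mm long (tray x) and 12 mm thick (tray y), top 92 mm above the underside. It can be gripped across its thickness anywhere from 25 mm up.
- tile: The stray mosaic tile, lying flat on the table by itself: white glazed square, 40 x 40 x 7 mm, 25 g, identical to the two in the tray. Origin: centre of the underside, x and y along its edges.
- tile_a: Tile already loose in the tray, 40 x 40 x 7 mm, flat on the floor near the -x end of the +y compartment. Origin: centre of the underside.
- tile_b: Tile already loose in the tray, same as tile_a, near the +x end of the +y compartment. Between the two the middle of that compartment is free for about 50 mm.
- rack: Fixed wooden drawer rack. Its base board, top 20 mm above the table, 240 mm wide (y), reaches from x = -100 to +125 mm of its frame; the tray goes on it. Side cheeks, inner faces at y = +-102 mm, from x = -8 to +125 mm, carry the drawers. Origin: on the table under the middle of the tray's place (far wall then 10 mm from the stop strip); x points into the rack, z up.
- rack_front (a point): Middle of the lower front edge of the drawers, 160 mm above the table at rack x = -8 mm. The drawers are one closed block, 240 mm wide, from here to x = +125 mm and up to 236 mm (small knobs stick out 6 mm). The tray's handle ends half under it with 48 mm free above, so a gripper must lean back towards the robot, 25 to 45 degrees, to hold it there.
- rack_stop (a point): Middle of the near face of the stop strip, a 16 mm high wooden strip across the base board at rack x = +95 mm; the point is 20 mm above the table, on the board's top.
- glue_jar: Bystander: closed jar, 56 mm across, 75 mm high; origin centre of underside.
- paint_bottle: Bystander: closed bottle, 60 mm across, 160 mm high; origin centre of underside.
- eraser: Bystander: dark rubber eraser 42 x 20 x 12 mm; origin centre of underside.
- brush: Bystander: paint brush lying on the table, 190 mm long.
- sanding_block: Bystander: cork sanding block 90 x 50 x 30 mm; origin centre of underside.
- marble_0_center (a point): Centre of loose glass marble 0, 20 mm across, rolling freely in the -y compartment of the tray.
- marble_1_center (a point): Centre of loose glass marble 1, 20 mm across, rolling freely in the -y compartment of the tray.
- marble_2_center (a point): Centre of loose glass marble 2, 20 mm across, rolling freely in the -y compartment of the tray.
Mind the look-alikes: they are no part of the job. Of the things that look like the tote, take the one that is farthest from the robot's base at the start. What is shaped like the tile_b but turquoise is not meant.

How it is judged:
By the outcome, as a careful person would: the job done as asked, in the order asked, and still so for the second after the job is handed in, with the robot touching nothing.
It also fails if it takes over 59 s, if anything falls off the work surface, if the arm or the gripper's body presses on something with over 40 N, if the wrist force passes 120 N, or if a joint passes its speed limit or range.

## Working session

There is one attempt and no reset: what is moved stays moved. The work goes in short steps, Python scripts to look and compute and a tool call to move; the robot and the scene stay as the last step left them, time stands still between calls to the robot, and variables do not carry over. Pictures are saved under pics/ and viewed, and the job is handed in when it is done.

Besides the shell and the picture viewer there is one more tool, called as name(argument=value, ...) on one line, values as JSON. step_arm: Moves the arm, as the interface text tells. Its arguments: {"type":"object","properties":{"deltas":{"type":"array","items":{"type":"array","items":{"type":"number"}}},"force":{"type":"number"}},"required":["deltas"]}

```bash
ls; mkdir -p pics
python3 - <<'E'
from rig import ctrl, eyes
import cv2
print(ctrl.sense())
for n in ["scene","top","wrist"]:
    c=eyes.read_camera(n); cv2.imwrite(f"pics/{n}0.png",c["img"]); print(n,c["vertical_fov"],c["cx"],c["cy"],c["pose"].round(4).tolist() if hasattr(c["pose"],'round') else c["pose"])
E
```

```text
pics
{'clock': 0.0, 'joint_positions': array([-1.23110120e+00,  8.79564612e-02,  1.37229375e+00, -3.14756615e-05,
        1.68356563e+00, -1.03099631e-01]), 'joint_vel': array([ 4.59059637e-04,  1.52187699e-03,  1.42054033e-03,  6.39664716e-04,
        3.74792811e-04, -5.17095823e-05]), 'effort': array([-5.72989466e-04, -3.51868773e+01, -3.13270855e+01, -1.04721826e-04,
        1.07925761e-02,  6.18518612e-06]), 'eef_pos': array([ 0.23547569, -0.4964888 ,  0.23011827]), 'tool_rot': array([-3.06276224e+00, -6.89382742e-01,  4.60622246e-04]), 'force': array([ 0.28987165,  0.30608056, -0.49580155]), 'wrist_torque': array([-0.01689132, -0.02672015, -0.0297789 ]), 'grip_width': 0.9981238704681795}
scene 56.43900918520821 324.10733540367903 202.48292796095927 [[-0.3493, 0.7467, -0.5661, 1.0387], [0.937, 0.2769, -0.2129, 0.0581], [-0.0022, -0.6048, -0.7964, 0.857], [0.0, 0.0, 0.0, 1.0]]
top 51.272456617191786 317.1760446816404 195.24292594471837 [[-0.0157, -0.9749, 0.2222, 0.1956], [-0.9999, 0.016, -0.0004, -0.146], [-0.0032, -0.2222, -0.975, 1.3835], [0.0, 0.0, 0.0, 1.0]]
wrist 65.70646984690485 320.05524664178046 203.39446455086463 [[0.4288, -0.8715, -0.2379, 0.2954], [-0.9034, -0.414, -0.1117, -0.4689], [-0.0011, 0.2628, -0.9648, 0.3734], [0.0, 0.0, 0.0, 1.0]]
```

View pics/scene0.png

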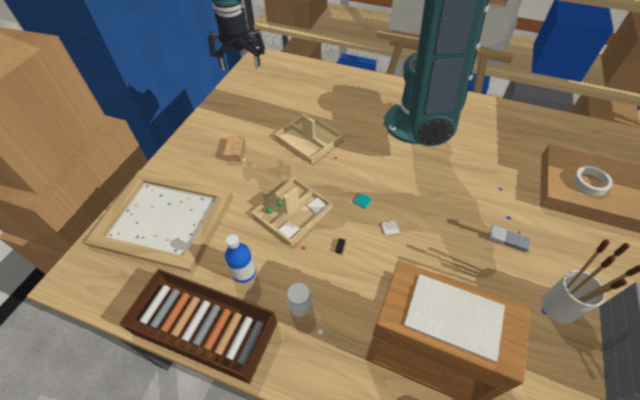

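View pics/top0.png

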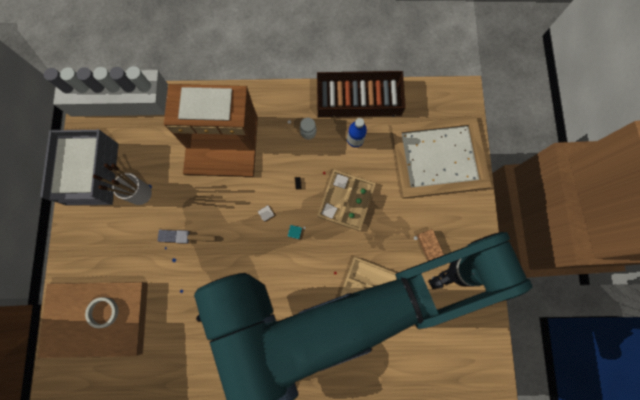

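View pics/wrist0.png

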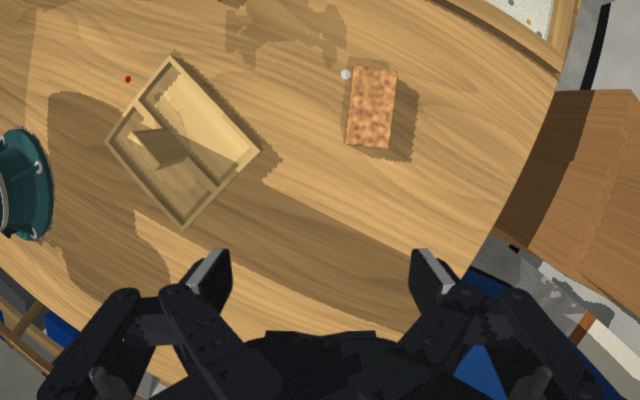

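The scene view shows the tote with tiles and marbles at (290,210), the stray white tile at (390,228), a turquoise decoy at (362,200) and the rack at (450,320). In the top view these sit at (347,199), (265,213), (295,232) and (215,130). An empty look-alike tote is nearer the base.

Run:
```python
import cv2
t=cv2.imread("pics/top0.png"); 
cv2.imwrite("pics/topa.png",cv2.resize(t[150:260,240:400],None,fx=5,fy=5,interpolation=cv2.INTER_CUBIC))
cv2.imwrite("pics/topb.png",cv2.resize(t[75:185,150:270],None,fx=5,fy=5,interpolation=cv2.INTER_CUBIC))
s=cv2.imread("pics/scene0.png")
cv2.imwrite("pics/scenea.png",cv2.resize(s[160:260,240:410],None,fx=4.7,fy=4.7,interpolation=cv2.INTER_CUBIC))
cv2.imwrite("pics/sceneb.png",cv2.resize(s[200:400,340:560],None,fx=3,fy=3,interpolation=cv2.INTER_CUBIC))
```

```text
(no output)
```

View pics/topa.png

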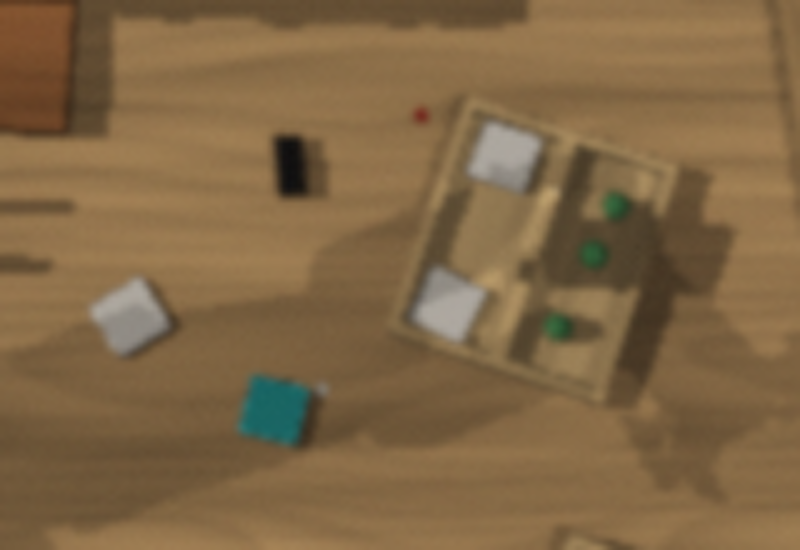

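View pics/topb.png

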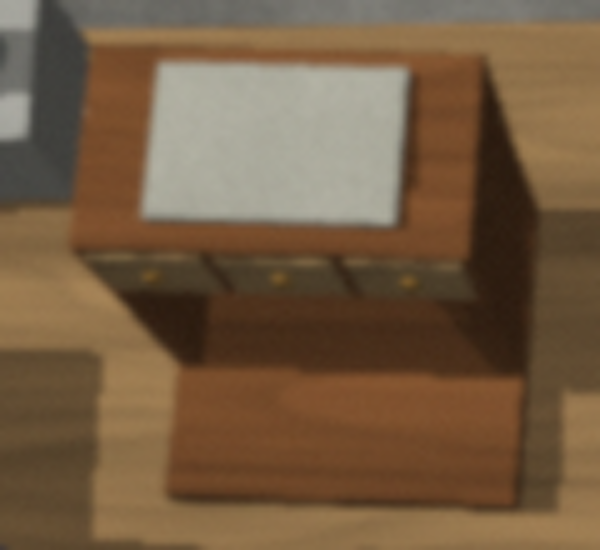

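View pics/scenea.png

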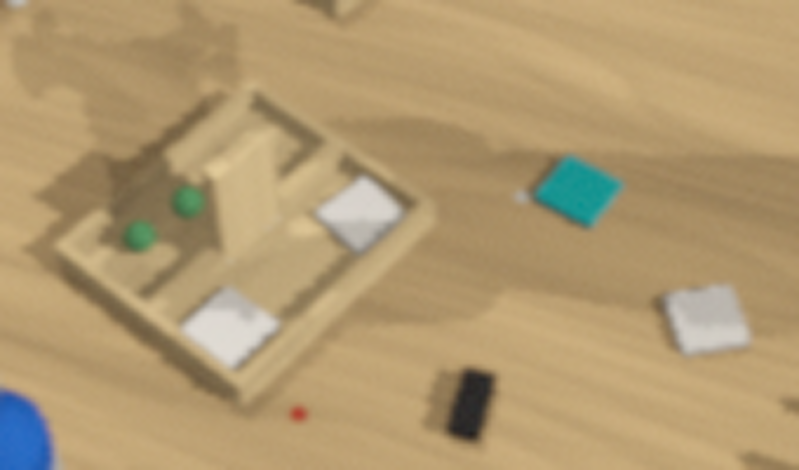

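View pics/sceneb.png

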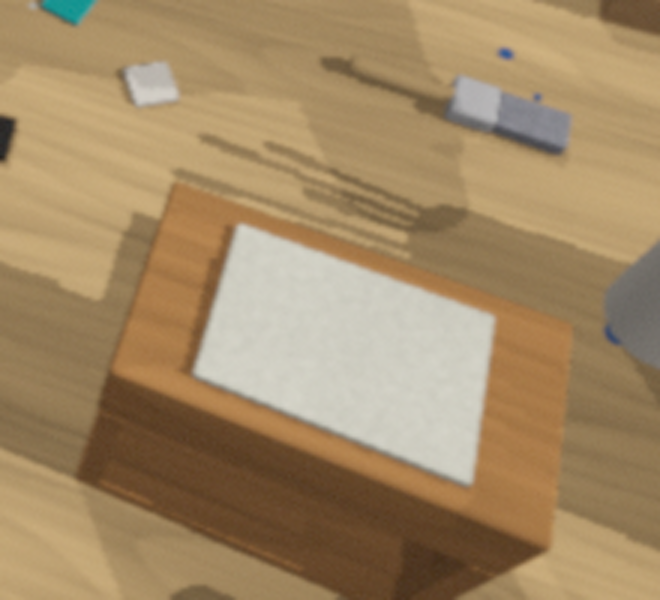

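```bash
cat > h.py <<'E'
import numpy as np, cv2
def ray(c,u,v):
    f=c["img"].shape[0]/2/np.tan(np.radians(c["vertical_fov"])/2)
    P=np.array(c["pose"]); d=np.array([(u-c["cx"])/f,(v-c["cy"])/f,1.0]); 
    if c.get("fish"):
        r=np.hypot(d[0],d[1]); s=np.sin(r)/r if r>0 else 1; d=np.array([d[0]*s,d[1]*s,np.cos(r)])
    return P[:3,3],P[:3,:3]@d
def onz(c,u,v,z):
    o,d=ray(c,u,v); return (o+d*(z-o[2])/d[2])
def proj(c,X):
    f=c["img"].shape[0]/2/np.tan(np.radians(c["vertical_fov"])/2)
    P=np.array(c["pose"]); p=P[:3,:3].T@(np.array(X)-P[:3,3])
    if c.get("fish"):
        r=np.hypot(p[0],p[1]); th=np.arctan2(r,p[2]); return c["cx"]+f*th*p[0]/r, c["cy"]+f*th*p[1]/r
    return c["cx"]+f*p[0]/p[2], c["cy"]+f*p[1]/p[2]
E
cat > m1.py <<'E'
from rig import ctrl, eyes
from h import *
t=eyes.read_camera("top"); s=eyes.read_camera("scene")
A=lambda p:(p[0]/5+240-.4,p[1]/5+150-.4); B=lambda p:(p[0]/5+150-.4,p[1]/5+75-.4)
C=np.array([onz(t,*A(p),.020)[:2] for p in [(472,97),(678,168),(605,403),(393,330)]])
print("tote",C.round(4).tolist(), C.mean(0))
print([np.linalg.norm(C[i]-C[(i+1)%4]).round(4) for i in range(4)],[np.degrees(np.arctan2(*(C[(i+1)%4]-C[i])[::-1])).round(1) for i in range(4)])
for p,z in [((167,495),.02),((517,503),.02),((180,368),.02),((522,375),.02),((92,45),.236),((485,55),.236),((470,258),.236),((73,248),.236)]:
    print(p,z,onz(t,*B(p),z).round(4))
for nm,c in (("top",t),("scene",s)):
    hsv=cv2.cvtColor(c["img"],cv2.COLOR_BGR2HSV)
    m=((hsv[...,1]<55)&(hsv[...,2]>120)).astype(np.uint8)
    cs,_=cv2.findContours(m,cv2.RETR_EXTERNAL,cv2.CHAIN_APPROX_NONE)
    for k in cs:
        a=cv2.contourArea(k)
        if 60<a<400:
            r=cv2.minAreaRect(k)
            w=np.array([onz(c,*p,.005)[:2] for p in cv2.boxPoints(r)])
            print(nm,a,np.round(r[0],1),np.round(r[1],1),w.mean(0).round(4),[np.linalg.norm(w[i]-w[i-1]).round(4) for i in range(4)],np.degrees(np.arctan2(*(w[1]-w[0])[::-1])).round(1))
E
python3 m1.py
```

```text
tote [[0.597, -0.2052], [0.5448, -0.3431], [0.386, -0.2876], [0.437, -0.1489]] [ 0.49122909 -0.2461966 ]
[np.float64(0.1474), np.float64(0.1682), np.float64(0.1478), np.float64(0.1697)] [np.float64(-110.7), np.float64(160.7), np.float64(69.8), np.float64(-19.4)]
(167, 495) 0.02 [0.5893 0.3083 0.02  ]
(517, 503) 0.02 [0.5797 0.0702 0.02  ]
(180, 368) 0.02 [0.6802 0.3044 0.02  ]
(522, 375) 0.02 [0.6711 0.0684 0.02  ]
(92, 45) 0.236 [0.8093 0.2973 0.236 ]
(485, 55) 0.236 [0.7986 0.0604 0.236 ]
(470, 258) 0.236 [0.6686 0.0663 0.236 ]
(73, 248) 0.236 [0.6789 0.3001 0.236 ]
top 109.0 [100. 310.] [24. 28.] [0.1451 0.5537] [np.float64(0.0746), np.float64(0.0902), np.float64(0.0745), np.float64(0.0891)] -90.9
top 123.5 [626.2 278.1] [ 8.3 26.4] [ 0.2183 -1.1427] [np.float64(0.0263), np.float64(0.0866), np.float64(0.0264), np.float64(0.0863)] -86.3
top 89.5 [181.  236.5] [11. 10.] [0.3768 0.3079] [np.float64(0.0367), np.float64(0.0333), np.float64(0.0367), np.float64(0.0331)] -90.9
top 115.5 [265.4 212.8] [11.  12.2] [0.4522 0.0285] [np.float64(0.0377), np.float64(0.0407), np.float64(0.0379), 
[... 3699 characters left out ...]
[270.7  40.5] [24.9 16.7] [-0.3059 -0.6899] [np.float64(0.1116), np.float64(0.1339), np.float64(0.1179), np.float64(0.1303)] -159.1
scene 226.0 [617.5  20.7] [18.4 23.3] [-1.0066  0.7183] [np.float64(0.0726), np.float64(0.2389), np.float64(0.0778), np.float64(0.2379)] 172.4
scene 112.0 [231.4  10.7] [10.3 25.3] [-0.4804 -0.9768] [np.float64(0.1002), np.float64(0.1217), np.float64(0.1024), np.float64(0.1174)] 133.2
scene 166.5 [258.    9.5] [19. 12.] [-0.5359 -0.8653] [np.float64(0.1878), np.float64(0.0587), np.float64(0.1873), np.float64(0.0551)] 110.2
scene 321.5 [ 5.5 19.1] [37.7 16.8] [-0.0552 -1.923 ] [np.float64(0.3731), np.float64(0.0978), np.float64(0.3903), np.float64(0.0815)] -168.9
```

```bash
cat >> h.py <<'E'
from scipy.spatial.transform import Rotation as R
def down(az_x, lean=0, lean_az=0):
    """tool pointing down, tool x at azimuth az_x (deg); then tool leaned: the tip points towards lean_az by lean deg"""
    a=np.radians(az_x); x=np.array([np.cos(a),np.sin(a),0]); z=np.array([0,0,-1.]); y=np.cross(z,x)
    M=R.from_matrix(np.stack([x,y,z],1))
    b=np.radians(lean_az); ax=np.cross([0,0,-1.],[np.cos(b),np.sin(b),0])
    return R.from_rotvec(ax*np.radians(lean))*M
def delta(state,pos,rot):
    R0=R.from_rotvec(state["tool_rot"])
    sh=R0.inv().apply(np.array(pos)-state["eef_pos"])*100
    rv=np.degrees((R0.inv()*rot).as_rotvec())
    return np.concatenate([rv,sh]).round(2)
E
python3 - <<'E'
from rig import ctrl
from h import *
s=ctrl.sense()
print(delta(s,[.452,.028,.12],down(31)).tolist())
E
```

```text
[-0.06, -0.01, -5.63, 42.04, -38.13, 11.12]
```

step_arm(deltas=[[0,0,-1,5,-4.5,1,6.5],[0,0,-2,10,-9,2,6.5],[0,0,-3,15,-13.5,3,6.5],[0,0,-4,20,-18,4,6.5],[0,0,-5,25,-22.5,5.5,6.5],[0,0,-5.6,30,-27,7,6.5],[0,0,-5.6,35,-31.5,8.5,6.5],[0,0,-5.6,39,-35.5,10,6.5],[0,0,-5.6,41.5,-37.7,11,6.5],[0,0,-5.6,42,-38.1,11.1,6.5],[0,0,-5.6,42,-38.1,11.1,6.5],[0,0,-5.6,42,-38.1,11.1,6.5]], force=30)

```text
clock: 1.75
eef_pos: [0.4518, 0.0263, 0.1207]
tool_rot: [-3.028, -0.836, -0.0]
force: [-0.1, -0.5, -0.3]
grip_width: 0.764
```

Run:
```python
from rig import ctrl, eyes
from h import *
s=ctrl.sense(); print(s["clock"],s["eef_pos"],s["joint_positions"].round(2),R.from_rotvec(s["tool_rot"]).as_matrix().round(3).tolist())
w=eyes.read_camera("wrist"); cv2.imwrite("pics/w1.png",w["img"])
t=eyes.read_camera("top"); cv2.imwrite("pics/t1.png",t["img"])
w["fish"]=True
print(proj(w,[.452,.0285,.005]))
import pickle; pickle.dump(w,open("w1.pkl","wb"))
```

```text
1.75 [0.45182933 0.0262822  0.12067993] [-0.07 -0.08  1.76  0.    1.46  0.96] [[0.858, 0.513, 0.0], [0.513, -0.858, 0.0], [0.0, -0.0, -1.0]]
(np.float64(317.20572287741373), np.float64(196.83015083330218))
```

View pics/w1.png

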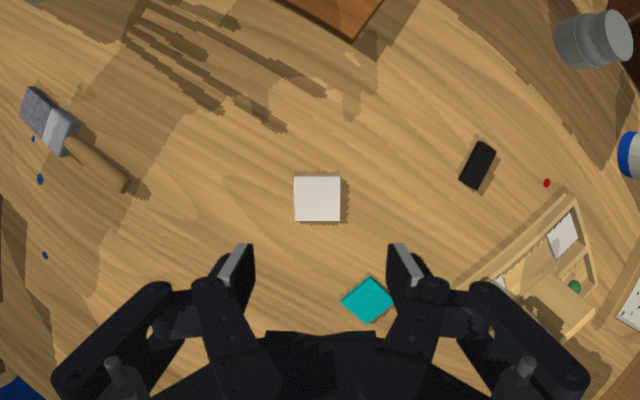

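The wrist view shows the white tile centred at about (317,198), with its edges nearly square to the jaws. The turquoise decoy is at (368,300).

Run:
```python
from rig import ctrl
from h import *
import pickle
w=pickle.load(open("w1.pkl","rb")); hsv=cv2.cvtColor(w["img"],cv2.COLOR_BGR2HSV)
m=((hsv[...,1]<50)&(hsv[...,2]>140)).astype(np.uint8)
for k in cv2.findContours(m,cv2.RETR_EXTERNAL,cv2.CHAIN_APPROX_NONE)[0]:
    if 250<cv2.boundingRect(k)[0]<340 and cv2.contourArea(k)>800:
        r=cv2.minAreaRect(k); b=cv2.boxPoints(r); X=np.array([onz(w,*p,.007)[:2] for p in b]); print(r,X.round(4).tolist(),X.mean(0),[np.degrees(np.arctan2(*(X[i]-X[i-1])[::-1])).round(1) for i in range(4)],[np.linalg.norm(X[i]-X[i-1]).round(4) for i in range(4)])
        c=X.mean(0)
s=ctrl.sense()
for z in (.03,.002): print(delta(s,[*c,z],down(31)))
```

```text
((317.0, 198.0), (44.0, 46.0), 90.0) [[0.458, 0.0548], [0.4779, 0.0215], [0.4447, 0.001], [0.4241, 0.0355]] [0.45115623 0.02820419] [np.float64(29.7), np.float64(-59.1), np.float64(-148.2), np.float64(120.9)] [np.float64(0.039), np.float64(0.0388), np.float64(0.039), np.float64(0.0402)]
[-0.   -0.05 -0.17  0.03 -0.22  9.08]
[-0.   -0.05 -0.17  0.03 -0.22 11.88]
```

step_arm(deltas=[[0,0,0,0,-0.2,4.5,6.5],[0,0,0,0,-0.2,8.5,6.5],[0,0,0,0,-0.2,11,6.5],[0,0,0,0,-0.2,11.9,6.5],[0,0,0,0,-0.2,11.9,5],[0,0,0,0,-0.2,11.9,3.5],[0,0,0,0,-0.2,11.9,3.5],[0,0,0,0,-0.2,11.9,3.5],[0,0,0,0,-0.2,11.9,3.5]], force=30)

```text
clock: 2.98
eef_pos: [0.4524, 0.0276, 0.0034]
tool_rot: [3.027, 0.835, 0.006]
force: [-0.2, 0.1, 6.6]
grip_width: 0.447
```

step_arm(deltas=[[0,0,0,0,0,0,3.5],[0,0,0,0,0,0,3.5]])

```text
clock: 3.22
eef_pos: [0.4524, 0.0278, 0.0034]
tool_rot: [3.027, 0.835, 0.006]
force: [1.2, -0.3, 2.1]
grip_width: 0.443
```

Run:
```python
from rig import ctrl, eyes
import cv2
w=eyes.read_camera("wrist"); cv2.imwrite("pics/w2.png",cv2.resize(w["img"][160:340,180:460],None,fx=2.8,fy=2.8))
```

```text
(no output)
```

View pics/w2.png

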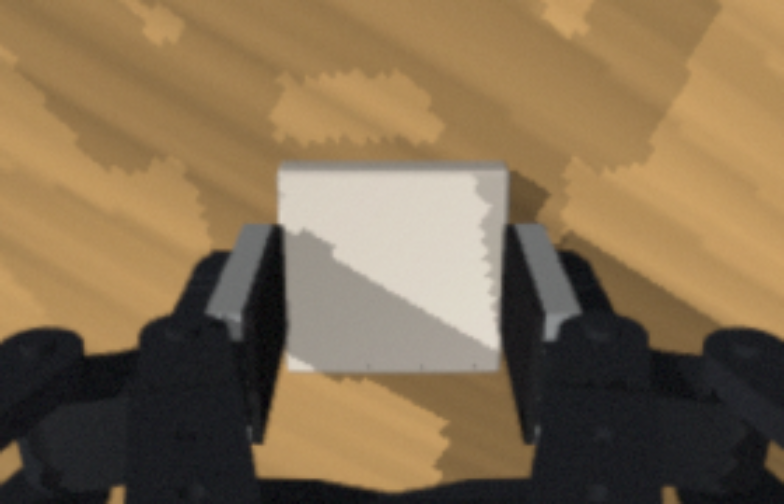

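Run:
```python
from rig import ctrl
from h import *
s=ctrl.sense()
print(delta(s,[.452,.028,.12],down(31)),delta(s,[.5073,-.2072,.15],down(70)))
```

```text
[  0.12  -0.21  -0.15   0.02  -0.02 -11.65] [  0.19  -0.16 -39.15  -7.28  23.02 -14.63]
```

step_arm(deltas=[[0,0,0,0,0,-3,3.5],[0,0,0,0,0,-7,3.5],[0,0,-5,-0.5,1.5,-11,3.5],[0,0,-12,-1.8,5.5,-14,3.5],[0,0,-20,-3.2,10,-14.6,3.5],[0,0,-28,-4.7,14.7,-14.6,3.5],[0,0,-35,-6,19,-14.6,3.5],[0.1,-0.2,-39,-7,22,-14.6,3.5],[0.1,-0.2,-39,-7.3,23,-14.6,3.5],[0.1,-0.2,-39,-7.3,23,-14.6,3.5]])

```text
clock: 4.53
eef_pos: [0.5068, -0.2068, 0.149]
tool_rot: [-2.577, -1.796, 0.001]
force: [0.5, 0.4, 0.1]
grip_width: 0.446
```

Run:
```python
from rig import ctrl, eyes
from h import *
import pickle
w=eyes.read_camera("wrist"); w["fish"]=True; cv2.imwrite("pics/w3.png",w["img"]); pickle.dump(w,open("w3.pkl","wb"))
c=np.array([.491,-.246]); a=np.radians(-19.9); M=np.array([[np.cos(a),-np.sin(a)],[np.sin(a),np.cos(a)]])
im=w["img"].copy()
for x,y in [(85,75),(-85,75),(85,-75),(-85,-75)]:
    u=proj(w,[*(c+M@np.array([x,y])/1000),.02]); cv2.circle(im,(int(u[0]),int(u[1])),3,(0,0,255),1); print(u)
cv2.imwrite("pics/w3b.png",im)
```

```text
(np.float64(411.76740060876506), np.float64(159.03796035079478))
(np.float64(224.87049045103055), np.float64(160.16041560098716))
(np.float64(399.24548367928776), np.float64(301.6929652097812))
(np.float64(239.40348785217213), np.float64(302.28518527081064))
```

View pics/w3b.png

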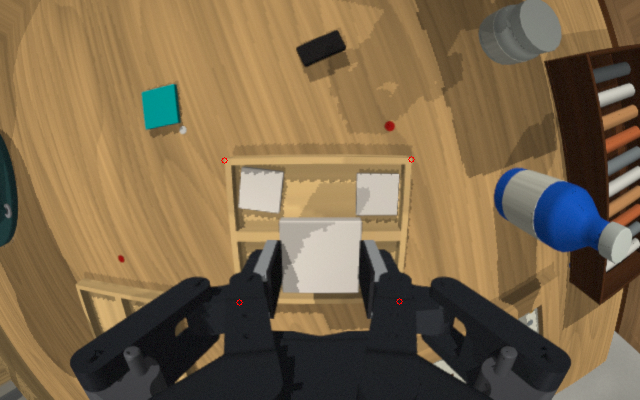

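The wrist view confirms the tray corners, within about 2 px of my estimates. The free middle of the tile compartment spans columns 285–357, and the tile is held square at (320,257).

Run:
```python
from rig import ctrl
from h import *
s=ctrl.sense()
for z in (.06,.019): print(delta(s,[.508,-.2075,z],down(70,10,-110)))
```

```text
[-0.03 -9.98 -0.18 -0.08  0.17  8.92]
[-0.03 -9.98 -0.18 -0.08  0.17 13.02]
```

step_arm(deltas=[[0,-5,0,-0.1,0.2,3,3.5],[0,-10,0,-0.1,0.2,7,3.5],[0,-10,0,-0.1,0.2,10.5,3.5],[0,-10,0,-0.1,0.2,12.5,3.5],[0,-10,0,-0.1,0.2,13,3.5],[0,-10,0,-0.1,0.2,13,3.5]])

```text
clock: 5.32
eef_pos: [0.5084, -0.2071, 0.0198]
tool_rot: [2.487, 1.737, -0.218]
force: [0.0, -1.5, 0.6]
grip_width: 0.451
```

Run:
```python
from rig import ctrl, eyes
import cv2
w=eyes.read_camera("wrist"); cv2.imwrite("pics/w4.png",w["img"])
```

```text
(no output)
```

View pics/w4.png

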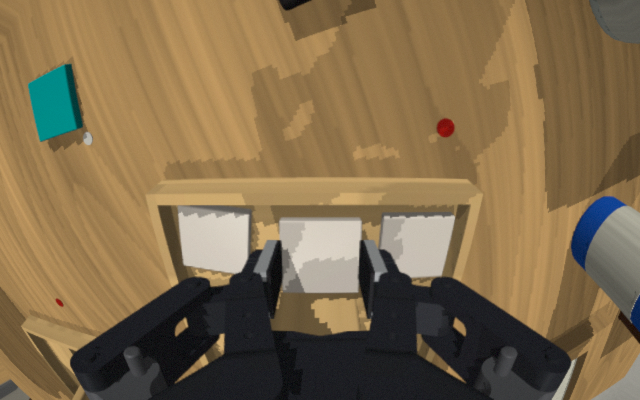

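The wrist view shows the held tile at (320,255), centred between tile_a (215,240) and tile_b (418,245) over the free floor. I'll open the gripper here.

step_arm(deltas=[[0,0,0,0,0,0,4.6],[0,0,0,0,0,0,5.2],[0,0,0,0,0,0,5.2],[0,0,0,0,0,-3,5.2],[0,0,0,0,0,-8,5.2],[0,0,0,0,0,-13,5.2],[0,10,0,0,0,-13,5.2]])

```text
clock: 6.25
eef_pos: [0.5205, -0.1841, 0.1543]
tool_rot: [2.563, 1.802, 0.016]
force: [-0.5, -1.0, -0.8]
grip_width: 0.608
```

Run:
```python
from rig import ctrl, eyes
from h import *
import pickle
w=eyes.read_camera("wrist"); w["fish"]=True;cv2.imwrite("pics/w5.png",w["img"]);pickle.dump(w,open("w5.pkl","wb"))
t=eyes.read_camera("top"); cv2.imwrite("pics/t5.png",cv2.resize(t["img"][50:260,140:420],None,fx=2.8,fy=2.8)); pickle.dump(t,open("t5.pkl","wb"))
```

```text
(no output)
```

View pics/w5.png

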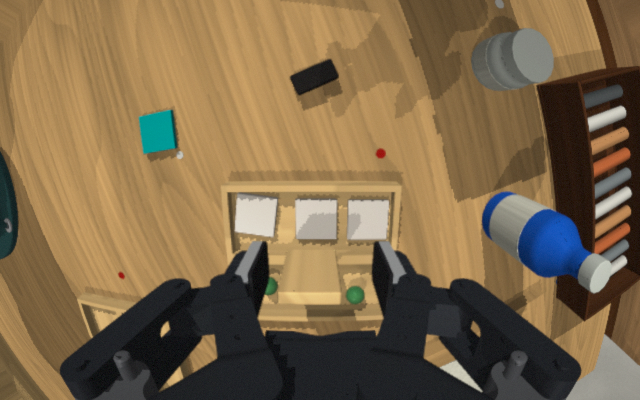

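View pics/t5.png

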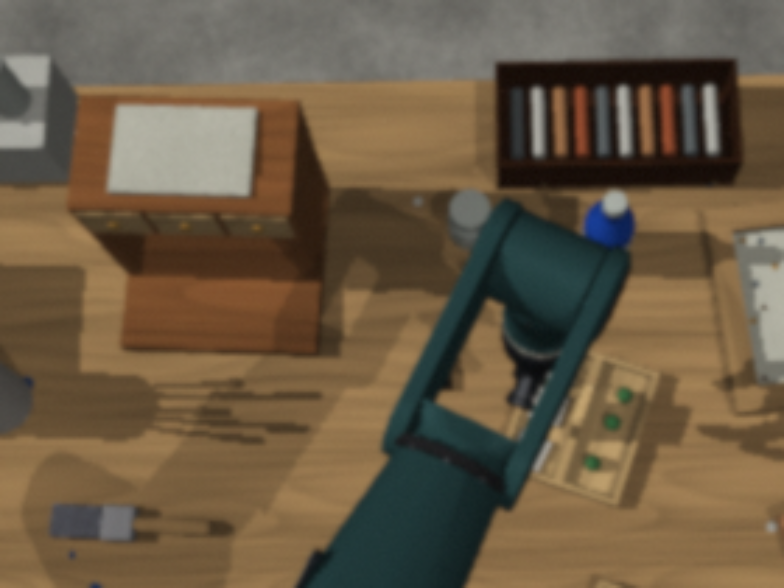

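All three tiles lie flat in the +y compartment at (256,215), (316,220) and (368,220). The marbles are still in the other compartment. Next I'll refine the handle pose from this wrist view.

Run:
```python
import cv2
w=cv2.imread("pics/w5.png"); cv2.imwrite("pics/w5z.png",cv2.resize(w[175:335,205:415],None,fx=3.8,fy=3.6,interpolation=cv2.INTER_CUBIC))
```

```text
(no output)
```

View pics/w5z.png

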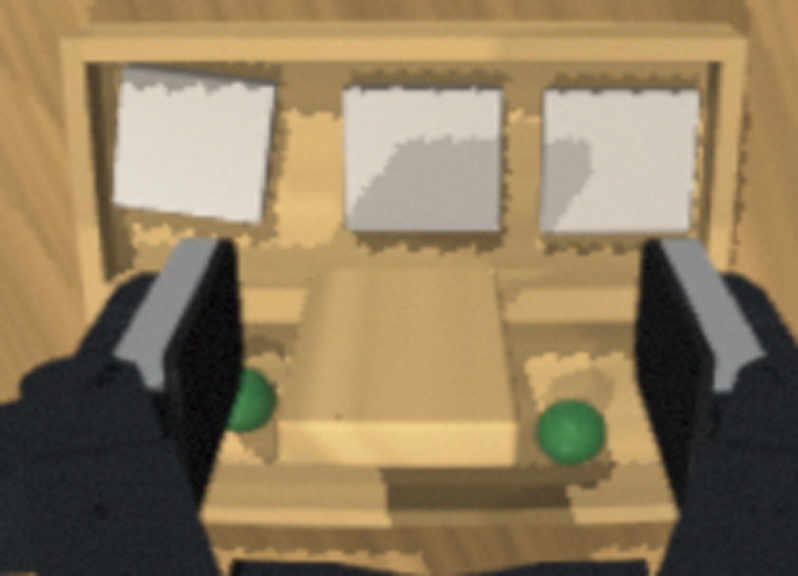

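Run:
```python
from h import *
import pickle
w=pickle.load(open("w5.pkl","rb"))
Z=lambda p:((p[0]+.5)/3.8+205-.5,(p[1]+.5)/3.6+175-.5)
H=np.array([onz(w,*Z(p),.092)[:2] for p in [(278,420),(517,420),(517,463),(279,463)]]); print(H.round(4).tolist(),H.mean(0),[np.linalg.norm(H[i]-H[i-1]).round(4) for i in range(4)],[np.degrees(np.arctan2(*(H[i]-H[i-1])[::-1])).round(1) for i in range(4)])
Q=np.array([onz(w,*Z(p),.02)[:2] for p in [(62,39),(745,39)]]); print(Q, np.linalg.norm(Q[1]-Q[0]),np.degrees(np.arctan2(*(Q[1]-Q[0])[::-1])))
d=(Q[1]-Q[0])/np.linalg.norm(Q[1]-Q[0]); print(Q.mean(0)+.075*np.array([d[1],-d[0]]))
for v in (39,510): print(onz(w,*Z((400,v)),.02))
```

```text
[[0.4705, -0.23], [0.5161, -0.2464], [0.5126, -0.257], [0.4662, -0.2404]] [ 0.49133211 -0.243435  ] [np.float64(0.0112), np.float64(0.0484), np.float64(0.0112), np.float64(0.0492)] [np.float64(67.8), np.float64(-19.7), np.float64(-108.0), np.float64(160.3)]
[[ 0.43709485 -0.14528045]
 [ 0.59615346 -0.20302222]] 0.16921511590084437 -19.95200943912635
[ 0.49103168 -0.24464974]
[ 0.51606475 -0.17446556  0.02      ]
[ 0.46596556 -0.30906434  0.02      ]
```

```bash
cat > tote.py <<'E'
from h import *
c=np.array([.491,-.2445]); yaw=-19.9; L=40; gx,gz=-.008,.062
def tcp(c,yaw,back=0,lift=0):
    a=np.radians(yaw); ex=np.array([np.cos(a),np.sin(a)]); l=np.radians(L)
    k=gx+(.019-back)*np.sin(l); z=gz-(.019-back)*np.cos(l)+lift
    return [*(c+k*ex),z], down(yaw,L,yaw)
E
python3 - <<'E'
from rig import ctrl
from tote import *
s=ctrl.sense(); print(s["joint_positions"].round(2))
p,r=tcp(c,yaw,.1); print(p,delta(s,p,r).tolist())
for k in (.1,.25,.5,.75):
    R0=R.from_rotvec(s["tool_rot"])
E
```

```text
[-0.45  0.11  1.5  -0.    1.52 -0.1 ]
[np.float64(0.43452084482012615), np.float64(-0.2240548312434179), np.float64(0.12404959989263722)] [-30.84, 31.18, 85.62, -6.15, -6.49, 2.61]
```

step_arm(deltas=[[-3,3,8.5,-1,-1,-0.5,5],[-6,6,17,-2,-2,-0.5,5],[-9,9,25.5,-3,-3,-0.5,5],[-12,12,34,-4,-4,0,5],[-15,15,43,-5,-5,0.5,5],[-18.5,18.7,51.4,-6,-6,1,5],[-21.6,21.8,60,-6.1,-6.5,1.5,5],[-24.7,25,68.5,-6.1,-6.5,2,5],[-27.8,28.1,77,-6.1,-6.5,2.6,5],[-30.8,31.2,85.6,-6.1,-6.5,2.6,5],[-30.8,31.2,85.6,-6.1,-6.5,2.6,5],[-30.8,31.2,85.6,-6.1,-6.5,2.6,5]])

```text
clock: 7.85
eef_pos: [0.4347, -0.2234, 0.1241]
tool_rot: [2.805, -0.487, 1.019]
force: [0.5, 0.4, -0.4]
grip_width: 0.586
```

Run:
```python
from rig import ctrl, eyes
from tote import *
s=ctrl.sense(); print(s["joint_positions"].round(2),s["joint_vel"].round(2))
p,r=tcp(c,yaw,.1); print(p,s["eef_pos"],delta(s,p,r).tolist())
p,r=tcp(c,yaw,0); print(p,s["eef_pos"],delta(s,p,r).tolist())
w=eyes.read_camera("wrist"); cv2.imwrite("pics/w6.png",w["img"])
```

```text
[-0.77 -0.46  2.2   0.38  0.79  0.96] [-0.01  0.01 -0.02  0.   -0.    0.01]
[np.float64(0.43452084482012615), np.float64(-0.2240548312434179), np.float64(0.12404959989263722)] [ 0.4347133  -0.22340662  0.12413686] [-0.07, 0.07, 0.16, -0.0, 0.07, 0.01]
[np.float64(0.4949614005778922), np.float64(-0.24593400699018048), np.float64(0.04744515558073942)] [ 0.4347133  -0.22340662  0.12413686] [-0.07, 0.07, 0.16, 0.01, 0.08, 10.01]
```

View pics/w6.png

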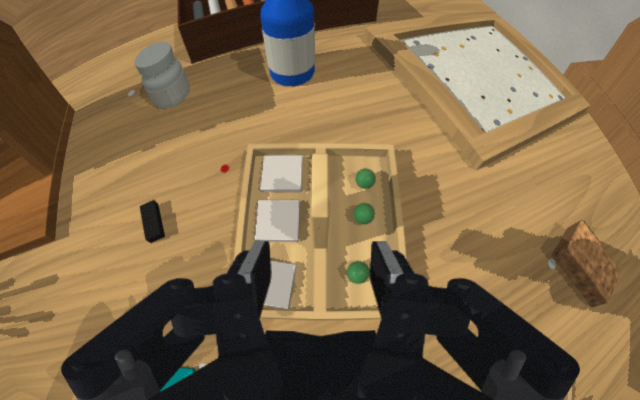

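The wrist view shows the handle at (320,195) centred between the jaws. The tiles are in the left compartment and the three green marbles in the right one. I'll go in and grip.

step_arm(deltas=[[0,0,0,0,0.1,2.5,5],[0,0,0,0,0.1,5.5,5],[0,0,0,0,0.1,8,5],[0,0,0,0,0.1,9.5,5],[0,0,0,0,0.1,10,5],[0,0,0,0,0.1,10,5],[0,0,0,0,0.1,10,2.5],[0,0,0,0,0.1,10,1.6],[0,0,0,0,0.1,10,1.2],[0,0,0,0,0.1,10,0.6],[0,0,0,0,0.1,10,0.6],[0,0,0,0,0.1,10,0.6]], force=70)

```text
clock: 9.4
eef_pos: [0.4953, -0.2463, 0.0488]
tool_rot: [2.804, -0.488, 1.021]
force: [-3.9, 4.1, 6.1]
grip_width: 0.135
```

Run:
```python
from rig import ctrl, eyes
from tote import *
s=ctrl.sense(); print(s["joint_positions"].round(2),s["wrist_torque"])
p,r=tcp(c,yaw,0); print(p,s["eef_pos"],delta(s,p,r).tolist())
w=eyes.read_camera("wrist"); cv2.imwrite("pics/w7.png",w["img"])
```

```text
[-0.7  -0.16  2.16  0.46  0.52  0.89] [0.45625073 0.17202859 0.21022694]
[np.float64(0.4949614005778922), np.float64(-0.24593400699018048), np.float64(0.04744515558073942)] [ 0.49526778 -0.24634319  0.04876034] [-0.08, -0.03, 0.14, -0.12, -0.03, 0.07]
```

View pics/w7.png

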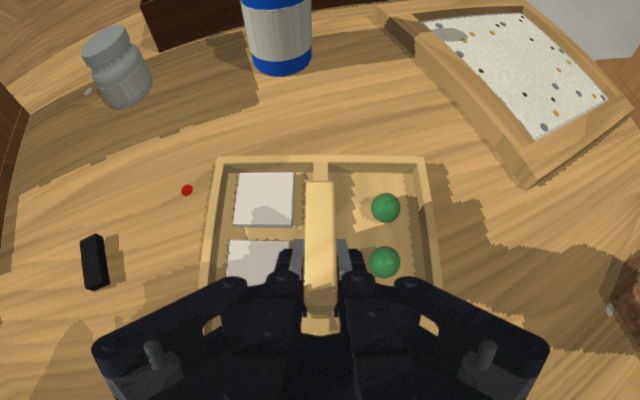

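Run:
```python
from rig import ctrl
from tote import *
s=ctrl.sense(); R0=R.from_rotvec(s["tool_rot"])
print("up 6cm",R0.inv().apply([0,0,6]).round(2))
```

```text
up 6cm [ 3.86  0.   -4.59]
```

step_arm(deltas=[[0,0,0,0.2,0,-0.24,0.6],[0,0,0,0.6,0,-0.72,0.6],[0,0,0,1.2,0,-1.43,0.6],[0,0,0,2,0,-2.38,0.6],[0,0,0,2.8,0,-3.33,0.6],[0,0,0,3.5,0,-4.17,0.6],[0,0,0,3.86,0,-4.6,0.6],[0,0,0,3.86,0,-4.6,0.6]])

```text
clock: 10.45
eef_pos: [0.4955, -0.2465, 0.1096]
tool_rot: [2.803, -0.487, 1.023]
force: [1.2, 0.4, -3.1]
grip_width: 0.128
```

Run:
```python
from rig import ctrl, eyes
from tote import *
w=eyes.read_camera("wrist"); cv2.imwrite("pics/w8.png",w["img"])
sc=eyes.read_camera("scene"); cv2.imwrite("pics/s8.png",cv2.resize(sc["img"][100:330,160:500],None,fx=2.3,fy=2.3))
s=ctrl.sense(); R0=R.from_rotvec(s["tool_rot"]); print(s["eef_pos"],s["joint_positions"].round(2),s["wrist_torque"].round(2))
T0=s["eef_pos"]
# pre-insert pose: tray centre at rack x=-.2
o=np.array([.6835,.185]); ry=-2.4
ex=np.array([np.cos(np.radians(ry)),np.sin(np.radians(ry))])
p,r=tcp(o-.2*ex,ry,0,.06); print(p,delta(s,p,r).tolist())
```

```text
[ 0.49492806 -0.24603473  0.10822901] [-0.7  -0.26  2.1   0.36  0.67  1.01] [ 0.2   0.7  -0.02]
[np.float64(0.4878847030785448), np.float64(0.1931987100997451), np.float64(0.10744515558073942)] [11.15, 0.03, -13.28, -11.92, -41.1, -9.9]
```

View pics/s8.png

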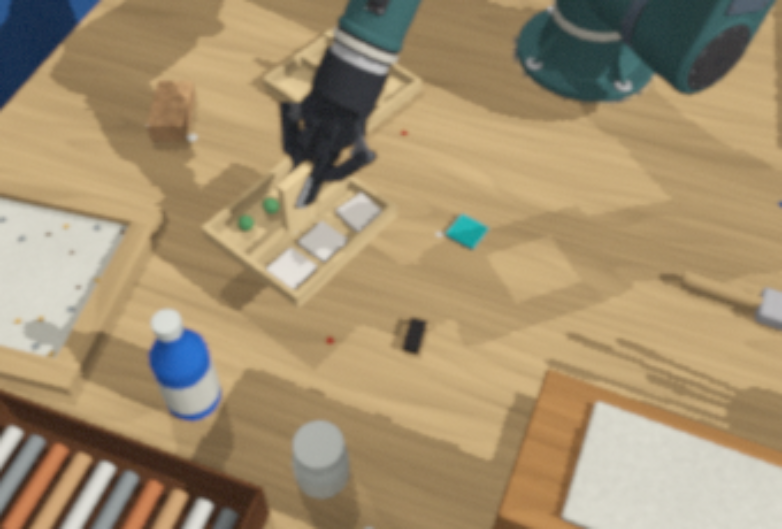

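View pics/w8.png

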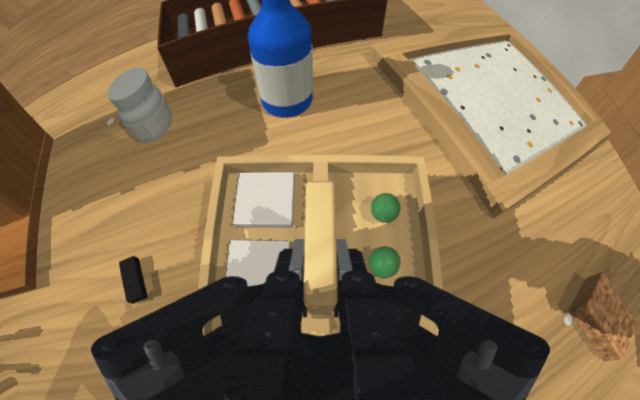

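The scene view shows the tray lifted and level with three tiles and marbles inside; the wrist view shows the handle unmoved in the jaws. Now I'll traverse gently to in front of the rack.

step_arm(deltas=[[0.1,0,-0.1,-0.1,-0.3,-0.1,0.6],[0.3,0,-0.3,-0.2,-0.8,-0.2,0.6],[0.4,0,-0.5,-0.4,-1.6,-0.4,0.6],[0.7,0,-0.8,-0.7,-2.6,-0.6,0.6],[1.0,0,-1.2,-1.1,-3.9,-0.9,0.6],[1.4,0,-1.7,-1.6,-5.4,-1.3,0.6],[1.9,0,-2.2,-2,-6.9,-1.7,0.6],[2.3,0,-2.7,-2.4,-8.4,-2,0.6],[2.7,0,-3.2,-2.9,-9.9,-2.4,0.6],[3.1,0,-3.7,-3.3,-11.4,-2.8,0.6],[3.5,0,-4.2,-3.7,-12.9,-3.1,0.6],[3.9,0,-4.7,-4.2,-14.4,-3.5,0.6]])

```text
clock: 12.05
eef_pos: [0.492, -0.0907, 0.1081]
tool_rot: [2.858, -0.34, 1.04]
force: [0.4, -0.4, -3.3]
grip_width: 0.131
```

```bash
cat > d.py <<'E'
from rig import ctrl
from tote import *
import sys
s=ctrl.sense(); R0=R.from_rotvec(s["tool_rot"]); print(s["eef_pos"],s["joint_positions"].round(2), "lean", np.degrees(np.arccos(-R0.as_matrix()[2,2])).round(2), "side tilt(tool y z)", R0.as_matrix()[2,1].round(4))
o=np.array([.6835,.185]); ry=-2.4
ex=np.array([np.cos(np.radians(ry)),np.sin(np.radians(ry))])
p,r=tcp(o+float(sys.argv[1])*ex,ry,0,float(sys.argv[2])); print(p,delta(s,p,r).tolist())
E
python3 d.py -.2 .06
```

```text
[ 0.49198095 -0.09066941  0.10814924] [-0.34 -0.41  2.2   0.11  0.66  1.41] lean 39.98 side tilt(tool y z) 0.0003
[np.float64(0.4878847030785448), np.float64(0.1931987100997451), np.float64(0.10744515558073942)] [7.19, 0.02, -8.55, -5.45, -27.5, -4.49]
```

step_arm(deltas=[[0.3,0,-0.4,-0.2,-1.2,-0.2,0.6],[0.7,0,-0.8,-0.5,-2.7,-0.4,0.6],[1.1,0,-1.3,-0.8,-4.2,-0.7,0.6],[1.5,0,-1.8,-1.1,-5.8,-1,0.6],[1.9,0,-2.3,-1.5,-7.4,-1.2,0.6],[2.4,0,-2.8,-1.8,-9,-1.5,0.6],[2.8,0,-3.3,-2.1,-10.6,-1.7,0.6],[3.2,0,-3.8,-2.4,-12.2,-2,0.6],[3.6,0,-4.3,-2.7,-13.8,-2.3,0.6],[4,0,-4.8,-3.1,-15.4,-2.5,0.6],[4.4,0,-5.3,-3.4,-17,-2.8,0.6],[4.9,0,-5.8,-3.7,-18.6,-3,0.6]])

```text
clock: 13.55
eef_pos: [0.4889, 0.1028, 0.1075]
tool_rot: [2.917, -0.152, 1.062]
force: [-0.1, 0.1, -3.3]
grip_width: 0.13
```

```bash
python3 d.py -.2 .06
```

```text
[0.48888935 0.10284239 0.10750759] [ 0.23 -0.36  2.17 -0.33  0.69  2.09] lean 40.0 side tilt(tool y z) -0.0019
[np.float64(0.4878847030785448), np.float64(0.1931987100997451), np.float64(0.10744515558073942)] [2.17, -0.01, -2.76, -0.8, -8.98, -0.64]
```

step_arm(deltas=[[0.3,0,-0.4,-0.1,-1.3,-0.1,0.6],[0.7,0,-0.8,-0.2,-2.8,-0.2,0.6],[1,0,-1.3,-0.4,-4.2,-0.3,0.6],[1.3,0,-1.7,-0.5,-5.5,-0.4,0.6],[1.6,0,-2.1,-0.6,-6.7,-0.5,0.6],[1.9,0,-2.4,-0.7,-7.8,-0.6,0.6],[2.1,0,-2.7,-0.8,-8.6,-0.6,0.6],[2.2,0,-2.8,-0.8,-9,-0.6,0.6],[2.2,0,-2.8,-0.8,-9,-0.6,0.6]])

```text
clock: 14.68
eef_pos: [0.4883, 0.1935, 0.107]
tool_rot: [2.938, -0.06, 1.069]
force: [1.1, -0.2, -4.3]
grip_width: 0.132
```

```bash
python3 d.py -.2 .06; python3 d.py -.2 .03;  python3 d.py -.006 .028
python3 - <<'E'
from rig import ctrl, eyes
from h import *
import pickle
w=eyes.read_camera("wrist"); cv2.imwrite("pics/w9.png",w["img"]); w["fish"]=True; pickle.dump(w,open("w9.pkl","wb"))
t=eyes.read_camera("top"); cv2.imwrite("pics/t9.png",cv2.resize(t["img"][60:260,130:330],None,fx=3,fy=3)); pickle.dump(t,open("t9.pkl","wb"))
E
```

```text
[0.48826361 0.19347858 0.10703898] [ 0.46 -0.26  2.1  -0.49  0.73  2.34] lean 40.0 side tilt(tool y z) 0.0004
[np.float64(0.4878847030785448), np.float64(0.1931987100997451), np.float64(0.10744515558073942)] [-0.02, 0.0, 0.06, -0.0, 0.03, -0.05]
[0.48826361 0.19347858 0.10703898] [ 0.46 -0.26  2.1  -0.49  0.73  2.34] lean 40.0 side tilt(tool y z) 0.0004
[np.float64(0.4878847030785448), np.float64(0.1931987100997451), np.float64(0.07744515558073942)] [-0.02, 0.0, 0.06, -1.93, 0.03, 2.24]
[0.48826361 0.19347858 0.10703898] [ 0.46 -0.26  2.1  -0.49  0.73  2.34] lean 40.0 side tilt(tool y z) 0.0004
[np.float64(0.6817145321177234), np.float64(0.18507483327628038), np.float64(0.07544515558073941)] [-0.02, 0.0, 0.06, 12.8, 0.05, 14.87]
```

View pics/w9.png

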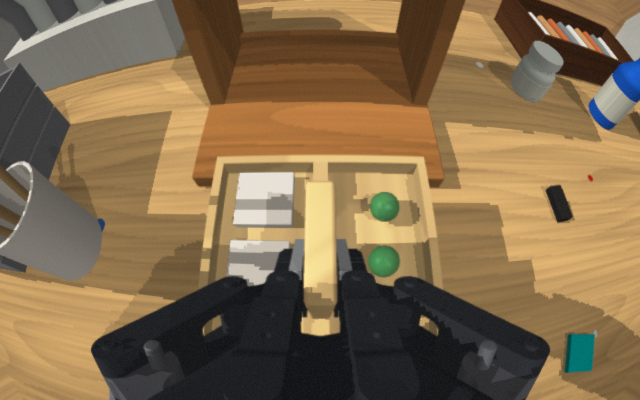

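View pics/t9.png

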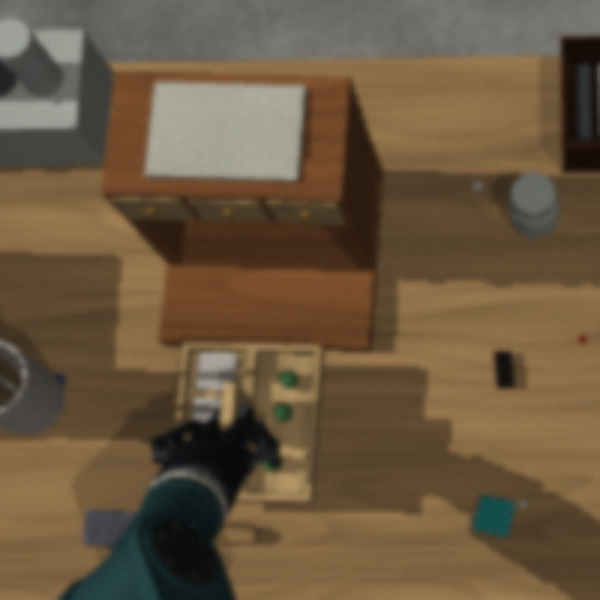

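Run:
```python
import cv2
w=cv2.imread("pics/w9.png"); cv2.imwrite("pics/w9z.png",cv2.resize(w[0:195,180:460],None,fx=2.85,fy=2.85,interpolation=cv2.INTER_CUBIC))
```

```text
(no output)
```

View pics/w9z.png

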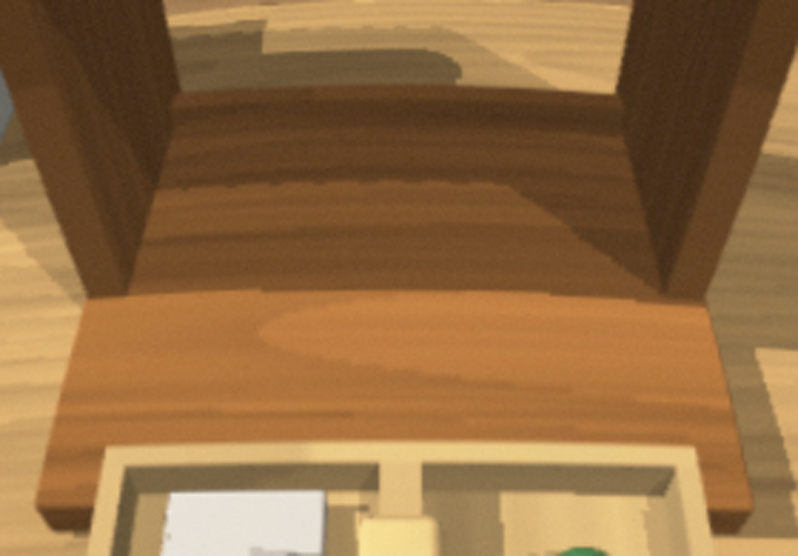

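Run:
```python
from h import *
import pickle
w=pickle.load(open("w9.pkl","rb"))
Z=lambda p:((p[0]+.5)/2.85+180-.5,(p[1]+.5)/2.85-.5)
G=[((128,295),-8,102),((667,298),-8,-102),((88,297),-8,120),((707,300),-8,-120),((38,505),-100,120),((750,510),-100,-120)]
W=np.array([onz(w,*Z(p),.02)[:2] for p,_,_ in G]); L=np.array([[a,b] for _,a,b in G])/1000
print(W.round(4).tolist())
m=W.mean(0);l=L.mean(0); A=(L-l);B=(W-m)
th=np.arctan2((A[:,0]*B[:,1]-A[:,1]*B[:,0]).sum(),(A*B).sum()); Rm=np.array([[np.cos(th),-np.sin(th)],[np.sin(th),np.cos(th)]])
o=m-Rm@l; print("rack",o,np.degrees(th)); print(((W-(L@Rm.T+o))*1000).round(1).tolist())
for p in [(400,93),(400,100),(400,125),(400,88)]:
    X=onz(w,*Z(p),.02)[:2]; print(p,(Rm.T@(X-o)).round(4))
C=np.array([onz(w,*Z(p),.08)[:2] for p in [(107,447),(697,450)]]); print(C,np.degrees(np.arctan2(*(C[1]-C[0])[::-1]))+90,np.linalg.norm(C[1]-C[0]))
d=C[1]-C[0]; d/=np.linalg.norm(d); print("tray c",C.mean(0)-.085*np.array([-d[1],d[0]]))
```

```text
[[0.6816, 0.2886], [0.6719, 0.0838], [0.6828, 0.3052], [0.6717, 0.0673], [0.59, 0.3085], [0.5788, 0.0737]]
rack [0.68474213 0.18599811] -2.7546060503067595
[[-0.0, 0.4], [0.0, -0.7], [0.2, -1.1], [0.7, 0.8], [-0.6, -2.1], [-0.3, 2.8]]
(400, 93) [ 0.1231 -0.0003]
(400, 100) [ 0.117  -0.0003]
(400, 125) [ 0.0962 -0.0005]
(400, 88) [ 0.1276 -0.0002]
[[0.57013116 0.26357111]
 [0.56340679 0.11467803]] -2.5858568034083333 0.1490448541278968
tray c [0.48185553 0.19295946]
```

The wrist view shows the cheek feet and board corners cleanly. They give a rack pose of (0.685, 0.186) at −2.7°, and the stop face seen at rack x ≈ 96 mm agrees with the spec. Tray and rack are nearly aligned.

```bash
sed -i 's/^o=.*/o=np.array([.685,.1862]); ry=-2.5/' d.py; for a in "-.2 .034" "-.12 .034" "-.006 .03" "-.006 .02"; do python3 d.py $a|tail -1; done
```

```text
[np.float64(0.4893993104589052), np.float64(0.19474011053891932), np.float64(0.08144515558073942)] [-0.06, 0.01, 0.11, -1.56, -0.17, 2.03]
[np.float64(0.5693231681854538), np.float64(0.19125055954969244), np.float64(0.08144515558073942)] [-0.06, 0.01, 0.11, 4.57, -0.15, 7.17]
[np.float64(0.6832146654457856), np.float64(0.18627794939004416), np.float64(0.07744515558073942)] [-0.06, 0.01, 0.11, 13.05, -0.12, 14.81]
[np.float64(0.6832146654457856), np.float64(0.18627794939004416), np.float64(0.06744515558073942)] [-0.06, 0.01, 0.11, 12.41, -0.12, 15.57]
```

step_arm(deltas=[[0,0,0,-0.3,0,0.4,0.6],[-0.1,0,0.1,-0.8,-0.1,1.1,0.6],[-0.1,0,0.1,-1.2,-0.15,1.7,0.6],[-0.1,0,0.1,-1.4,-0.15,2.1,0.6],[-0.1,0,0.1,-1.1,-0.15,2.4,0.6],[-0.1,0,0.1,-0.4,-0.15,3,0.6],[-0.1,0,0.1,0.6,-0.15,3.85,0.6],[-0.1,0,0.1,1.7,-0.15,4.75,0.6],[-0.1,0,0.1,2.8,-0.15,5.7,0.6],[-0.1,0,0.1,3.8,-0.15,6.5,0.6],[-0.1,0,0.1,4.4,-0.15,7,0.6],[-0.1,0,0.1,4.6,-0.15,7.2,0.6]])

```text
clock: 16.27
eef_pos: [0.5702, 0.1911, 0.0813]
tool_rot: [2.937, -0.065, 1.068]
force: [-0.7, -0.0, -3.2]
grip_width: 0.133
```

```bash
for a in  "-.12 .034" "-.006 .03" "-.006 .02"; do python3 d.py $a; done;  python3 - <<'E'
from rig import ctrl, eyes
from h import *
import pickle
w=eyes.read_camera("wrist"); cv2.imwrite("pics/w10.png",w["img"])
E
```

```text
[0.57020313 0.19109633 0.08131741] [ 0.37 -0.05  1.98 -0.47  0.61  2.29] lean 39.98 side tilt(tool y z) 0.0007
[np.float64(0.5693231681854538), np.float64(0.19125055954969244), np.float64(0.08144515558073942)] [0.06, 0.02, -0.0, -0.06, -0.01, -0.07]
[0.57020313 0.19109633 0.08131741] [ 0.37 -0.05  1.98 -0.47  0.61  2.29] lean 39.98 side tilt(tool y z) 0.0007
[np.float64(0.6832146654457856), np.float64(0.18627794939004416), np.float64(0.07744515558073942)] [0.06, 0.02, -0.0, 8.42, -0.02, 7.56]
[0.57020313 0.19109633 0.08131741] [ 0.37 -0.05  1.98 -0.47  0.61  2.29] lean 39.98 side tilt(tool y z) 0.0007
[np.float64(0.6832146654457856), np.float64(0.18627794939004416), np.float64(0.06744515558073942)] [0.06, 0.02, -0.0, 7.78, -0.02, 8.33]
```

View pics/w10.png

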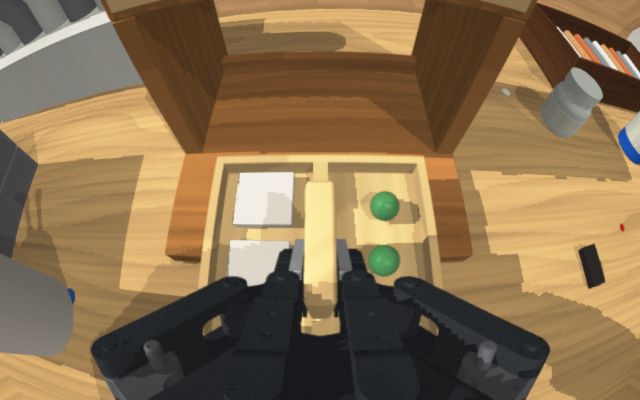

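The tray is centred between the cheeks (inner faces at columns 205 and 435, tray rim 213–430) and over the board. I'll continue in.

step_arm(deltas=[[0,0,0,0.3,0,0.3,0.6],[0,0,0,1,0,0.9,0.6],[0,0,0,1.9,0,1.7,0.6],[0,0,0,2.8,0,2.5,0.6],[0,0,0,3.7,0,3.3,0.6],[0,0,0,4.6,0,4.1,0.6],[0,0,0,5.5,0,4.9,0.6],[0,0,0,6.3,0,5.6,0.6],[0,0,0,7.1,0,6.3,0.6],[0,0,0,7.8,0,7,0.6],[0,0,0,8.2,0,7.4,0.6],[0,0,0,8.4,0,7.6,0.6]])

```text
clock: 17.82
eef_pos: [0.6834, 0.1861, 0.0768]
tool_rot: [2.937, -0.065, 1.068]
force: [-0.2, -0.1, -3.0]
grip_width: 0.135
```

```bash
for a in "-.006 .03" "-.006 .02"; do python3 d.py $a; done;  python3 - <<'E'
from rig import ctrl, eyes
from h import *
import pickle
w=eyes.read_camera("wrist"); cv2.imwrite("pics/w11.png",w["img"])
t=eyes.read_camera("top"); cv2.imwrite("pics/t11.png",cv2.resize(t["img"][60:220,130:330],None,fx=4,fy=4,interpolation=cv2.INTER_CUBIC))
E
```

```text
[0.68343105 0.18605638 0.07679361] [ 0.28  0.17  1.75 -0.39  0.58  2.15] lean 39.96 side tilt(tool y z) 0.0008
[np.float64(0.6832146654457856), np.float64(0.18627794939004416), np.float64(0.07744515558073942)] [0.06, 0.04, 0.0, 0.02, -0.02, -0.06]
[0.68343105 0.18605638 0.07679361] [ 0.28  0.17  1.75 -0.39  0.58  2.15] lean 39.96 side tilt(tool y z) 0.0008
[np.float64(0.6832146654457856), np.float64(0.18627794939004416), np.float64(0.06744515558073942)] [0.06, 0.04, 0.0, -0.62, -0.02, 0.7]
```

View pics/w11.png

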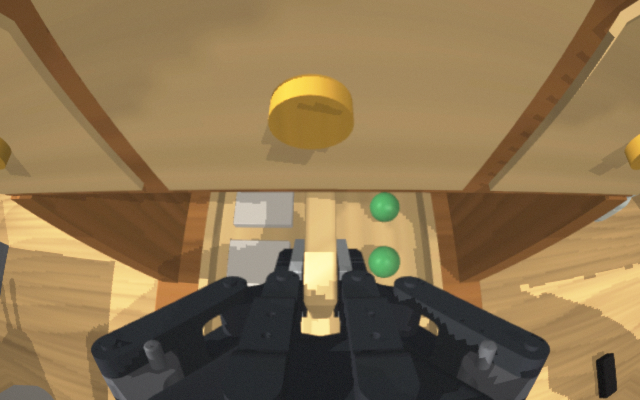

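View pics/t11.png

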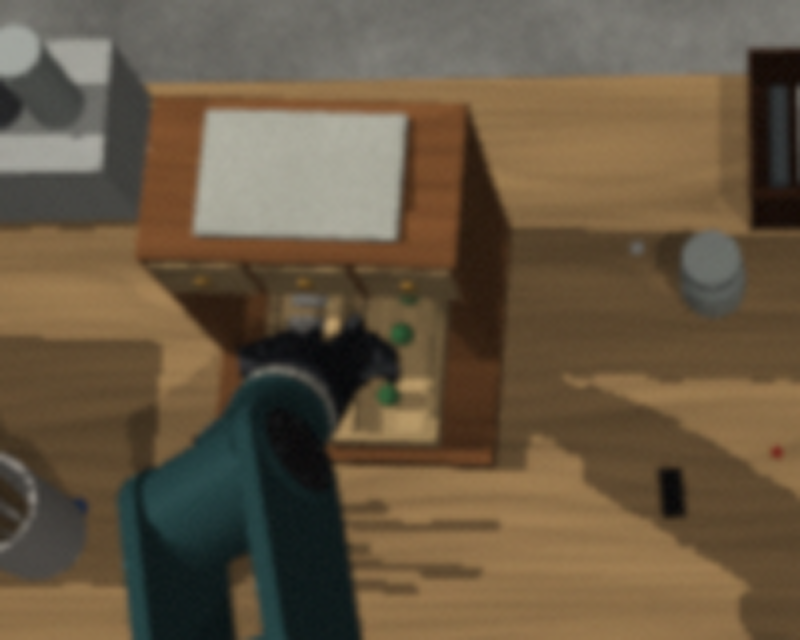

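The tray is in place above the board, symmetric between the cheeks, and the gripper clears the drawers. I'll lower it.

step_arm(deltas=[[0,0,0,-0.15,0,0.17,0.6],[0,0,0,-0.3,0,0.35,0.6],[0,0,0,-0.45,0,0.52,0.6],[0,0,0,-0.55,0,0.64,0.6],[0,0,0,-0.61,0,0.71,0.6],[0,0,0,-0.61,0,0.71,0.6]])

```text
clock: 18.68
eef_pos: [0.6838, 0.1863, 0.0689]
tool_rot: [2.936, -0.065, 1.071]
force: [-2.9, -0.3, 3.2]
grip_width: 0.132
```

step_arm(deltas=[[0,0,0,0,0,0,1.5],[0,0,0,0,0,0,2.5],[0,0,0,0,0,0,3.5],[0,0,0,0,0,0,4],[0,0,0,0,0,-1.5,4],[0,0,0,0,0,-4,4],[0,0,0,0,0,-8,4],[0,0,0,0,0,-13,4],[0,0,0,0,0,-18,4],[0,0,0,0,0,-20,4],[0,0,0,0,0,-20,4]])

```text
clock: 20.05
eef_pos: [0.555, 0.1927, 0.2256]
tool_rot: [2.936, -0.064, 1.081]
force: [0.8, -0.4, -0.3]
grip_width: 0.466
```

Run:
```python
from rig import ctrl, eyes
from h import *
import pickle
s=ctrl.sense(); print(s["eef_pos"],s["joint_positions"].round(2))
w=eyes.read_camera("wrist"); cv2.imwrite("pics/w12.png",w["img"]); w["fish"]=True; pickle.dump(w,open("w12.pkl","wb"))
t=eyes.read_camera("top"); cv2.imwrite("pics/t12.png",cv2.resize(t["img"][60:220,130:330],None,fx=4,fy=4,interpolation=cv2.INTER_CUBIC))
```

```text
[0.55499515 0.19268968 0.2255697 ] [ 0.39 -0.23  1.83 -0.35  0.91  2.13]
```

View pics/w12.png

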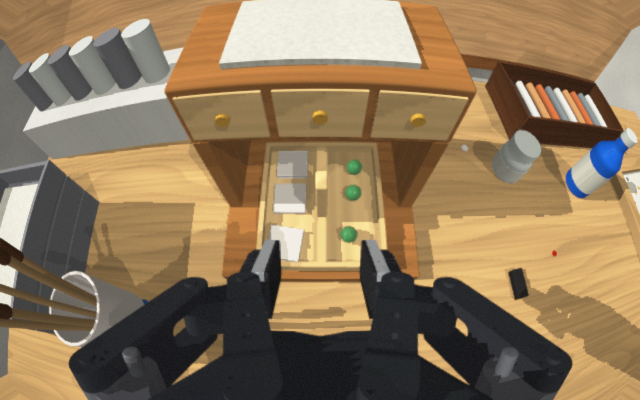

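View pics/t12.png

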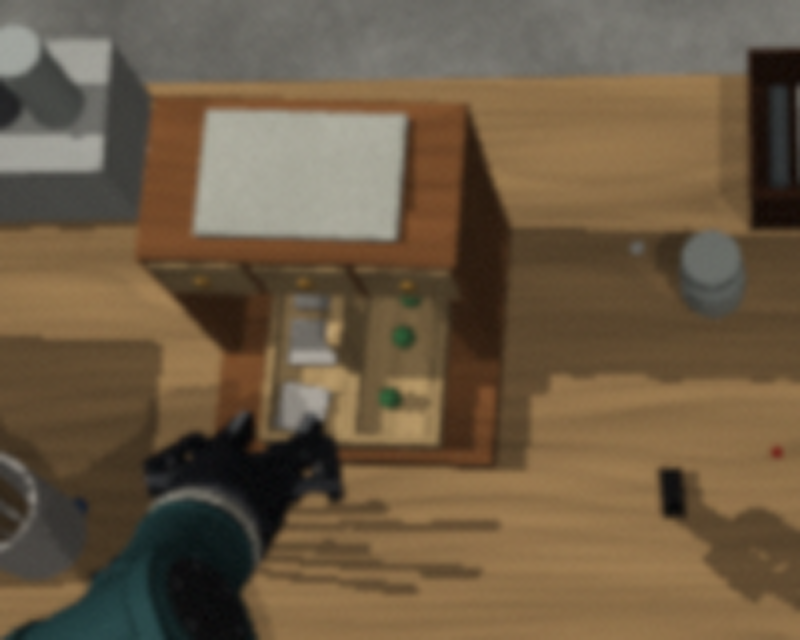

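Run:
```python
import cv2
w=cv2.imread("pics/w12.png"); cv2.imwrite("pics/w12z.png",cv2.resize(w[130:285,215:425],None,fx=3.8,fy=3.8,interpolation=cv2.INTER_CUBIC))
```

```text
(no output)
```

View pics/w12z.png

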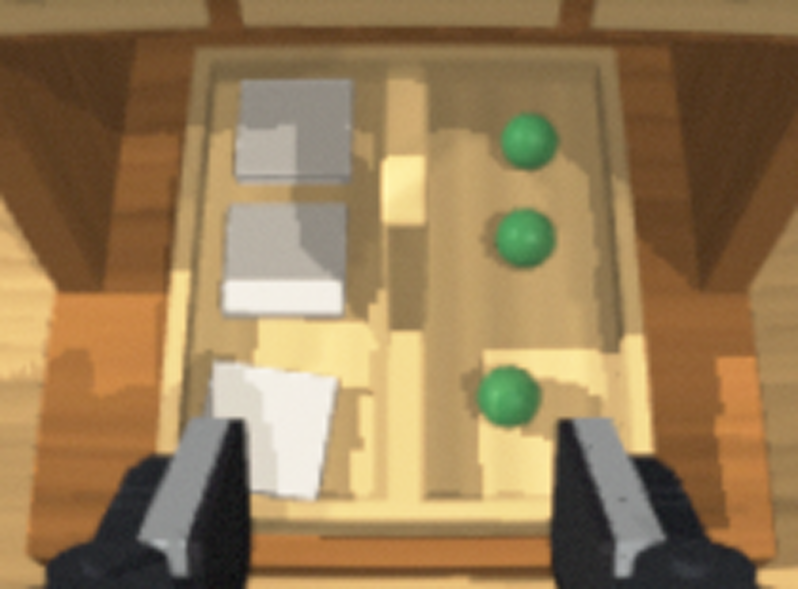

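Run:
```python
from h import *
import pickle
w=pickle.load(open("w12.pkl","rb"))
Z=lambda p:((p[0]+.5)/3.8+215-.5,(p[1]+.5)/3.8+130-.5)
G=[((105,287),-8,102),((702,290),-8,-102),((55,292),-8,120),((750,295),-8,-120)]
W=np.array([onz(w,*Z(p),.02)[:2] for p,_,_ in G]); L=np.array([[a,b] for _,a,b in G])/1000
m=W.mean(0);l=L.mean(0); A=(L-l);B=(W-m)
th=np.arctan2((A[:,0]*B[:,1]-A[:,1]*B[:,0]).sum(),(A*B).sum()); Rm=np.array([[np.cos(th),-np.sin(th)],[np.sin(th),np.cos(th)]])
o=m-Rm@l; print("rack",o,np.degrees(th),((W-(L@Rm.T+o))*1000).round(1).tolist())
for p,z in [((195,50),.04),((615,50),.04),((400,50),.04),((400,522),.04),((160,440),.04),((653,440),.04)]: 
    X=onz(w,*Z(p),z)[:2]; print(p,X.round(4),((Rm.T@(X-o))*1000).round(1), ((R.from_euler('z',2.7,degrees=True).apply([*(X-np.array([.685,.1862])),0]))*1000)[:2].round(1))
```

```text
rack [0.68492664 0.18591011] -2.7419840979383854 [[1.0, -0.2], [0.9, -0.3], [-1.0, -0.3], [-0.9, 0.7]]
(195, 50) [0.7659 0.257 ] [77.4 74.9] [77.4 74.5]
(615, 50) [0.7595 0.1066] [ 78.3 -75.6] [ 78.1 -76. ]
(400, 50) [0.7617 0.1837] [76.7  1.4] [76.7  1.1]
(400, 522) [0.5935 0.1908] [-91.6   0.5] [-91.6   0.2]
(160, 440) [0.6212 0.2625] [-67.3  73.5] [-67.3  73.3]
(653, 440) [0.6147 0.1129] [-66.6 -76.3] [-66.7 -76.5]
```

The tray stands squarely on the board. Its far wall is at rack x ≈ 77 mm, about 17 mm from the stop. It is off centre by about 1 mm and turned about 0.3°. All tiles and marbles are inside, and the arm is clear.

Run:
```python
from rig import ctrl, eyes
import cv2
t=eyes.read_camera("top"); cv2.imwrite("pics/t13.png",t["img"])
s=ctrl.sense(); print(s["clock"],s["joint_vel"].round(3),s["force"])
print(ctrl.close_job())
```

```text
20.2 [-0.005  0.019  0.005 -0.001 -0.     0.001] [0.37963864 0.41547494 0.37777854]
the job is handed in; nothing more can be done
None
```

View pics/t13.png

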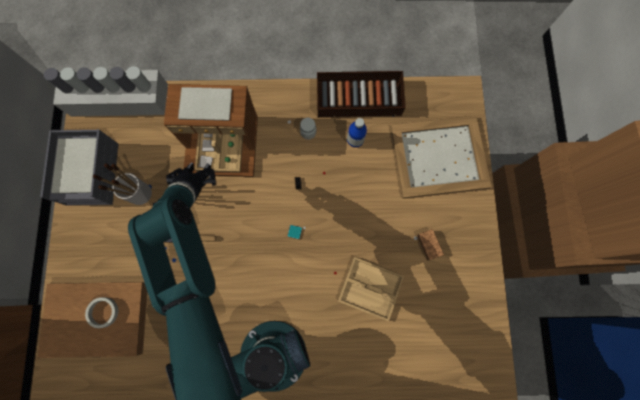

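The tray is in the rack with the stray tile in it, and I handed the job in at 20.2 s of the 59 s allowed. I placed the white tile in the free middle of the +y compartment. Then I gripped the farther tray's handle with the gripper leaned 40°, carried it level to the rack, set it on the base board and let go.

- **Placement:** the last wrist view puts the far wall about 17 mm from the stop strip. The tray is about 1 mm off centre between the cheeks and turned about 0.3°.
- **Contents:** all three tiles lie flat and all three marbles are inside.
- **Surroundings:** the jar, bottle, eraser, sanding block, turquoise tile and the other tray appear unmoved in the last top view. The arm hides part of the brush there; it was in its original place in the view taken just before the tray went into the rack.
- **Arm:** it is about 20 cm back from the tray, touching nothing.

No check failed. The only disagreement was about 2 mm between the tray's camera position and its position from the arm's readings, which I split when aiming.

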